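# Close the clip-top box

### The job

Close up the clip-top storage box: first push its raised lid all the way down, then push in the two clips on its front until both are snapped fully home. Only push with the fingertips and lift nothing; leave the box where it stands and the things round it alone.

Things in the scene. Friction and masses are not known exactly. Their poses are not given: they have to be found in the camera images.
- storage_box: Clear plastic tub, loose on the worktop, 150 (x) x 220 (y) x 80 mm high, 1.7 kg in all. Origin: centre of its underside; -x is its front (clip side), +x its back (hinge side). Its white lid, 160 x 230 mm, 5 mm thick plus a 3 mm raised panel, is hinged along the back top edge; shut, its top is 90 mm up. Four coffee capsules lie inside.
- box_lid (a joint): Lid angle, rad: 0 = fully shut, 1.57 = upright; the stiff hinge keeps the lid wherever it is left, and 1 to 2 N at the free edge swings it shut.
- lid_hinge (a point): Middle of the lid's hinge line (at the back, 81 mm behind the box's centre, 82 mm above its underside). The hinge line runs along the box's y.
- lid_edge (a point): Middle of the lid's free edge, on its outer (upper) face, 161 mm from the hinge line.
- clip_left (a joint): Left clip (+y side of the box, 66 mm from the middle), rad: 0 = fully home, hanging flat along the box's front; 1.57 = sticking straight out in the lid's plane. It stays where left; moves almost freely until its hook meets the catch at 0.20, needs 3 to 5 N at the tab to ride over it, and is snapped in below 0.08.
- clip_left_hinge (a point): Middle of the left clip's hinge line, on the lid's front edge, 168 mm from the lid hinge line; with the lid shut it is 86 mm in front of the box's centre and 84 mm above its underside. The line runs along the box's y.
- clip_left_tab (a point): Point on the outer face of the left clip, 30 mm from its hinge line. The clip is a flat grey plate 46 mm wide, 3 mm thick, reaching 41 mm from its hinge, the last 8 mm flared outwards.
- clip_right (a joint): Angle of the right clip (-y side of the box), same meaning as clip_left.
- clip_right_hinge (a point): Middle of the right clip's hinge line, as for the left clip.
- clip_right_tab (a point): Point on the outer face of the right clip, 30 mm from its hinge line, same clip as the left.
- pod_0: Coffee capsule in the box, 38 mm across, 28 mm high; origin at its underside. Leave it there.
- pod_1: Second such capsule.
- pod_2: Third such capsule.
- pod_3: Fourth such capsule.
- espresso_cup: White espresso cup, 60 x 83 x 49 mm, bystander; origin under its centre.
- espresso_cup_b: Patterned espresso cup, 62 x 88 x 50 mm, bystander.
- tumbler: Empty drinking glass, 81 x 81 x 93 mm, bystander.
- kitchen_timer: Round timer, 60 x 60 x 50 mm, bystander.
- teaspoon: Teaspoon, 132 x 28 x 11 mm, bystander.
Things that resemble listed ones, but are neither listed nor needed, are in the scene too. What is meant by the pod_0 is not turquoise, and is the smaller of those in its own colour.

How it is judged:
By the outcome, as a careful person would: the job done as asked, in the order asked, and still so for the second after the job is handed in, with the robot touching nothing.
It also fails if it takes over 54 s, if anything falls off the work surface, if the arm or the gripper's body presses on something with over 40 N, if the wrist force passes 120 N, or if a joint passes its speed limit or range.

### The arm

A 7-joint arm with a two-finger parallel gripper is mounted at the origin on a cart in front of the work surface, level with it; the furniture and walls round the work are solid. World frame = base frame: x ahead of the robot, y to its left, z up, the work surface at z = 0. Lengths are in mm, angles in degrees, forces in N, time in s.
With the tool pointing down it reaches from about 400 to 850 mm from the base axis. Payload 4.4 kg.
Tool frame: the origin (TCP) lies on the centre line of the jaws, within the pads' length; the fingertips stand 14 mm ahead of it and the grasp point (between the pads) lies 5 mm behind it; z points along the fingers, y is the line along which they close (so a half turn about z gives the same grasp; the last joint's range is limited). The gripper opens to 94 mm and grips with 3 to 60 N. Pads are 16 mm wide; open, the fingers measure 119 mm over their backs; the gripper's body (75 mm by 177 mm) begins 78 mm behind the grasp point.
Start: joints at [-79.171, 36.005, 2.206, 86.941, -1.547, 57.084, -1.146], TCP at [163.808, 629.035, 219.478] pointing down, gripper open.
Joint ranges: [-175.42, 175.42], [-21.48, 121.26], [-71.46, 75.88], [10.55, 141.38], [-63.04, 243.04], [13.31, 113.54], [-168.57, 168.57]. Speed limits (degrees/s): [147.25, 147.25, 180, 180, 180, 180, 180].

### API

Orientations are given as [roll, pitch, yaw] about the fixed x, y, z axes, in that order (R = Rz(yaw) Ry(pitch) Rx(roll)).
In Python, from plant import arm, ungrasp, clamp, inverse_kinematics, sense, imaging, boxes_of gives the robot as it stands. Calls block until the motion is done:
- arm.goto(position, orientation): joint-space move of the TCP to a pose.
- arm.move_straight(position, speed=150, attitude=None, stop_force=None): straight line of the TCP; attitude=None keeps the orientation; speed is the mean speed in mm/s. With stop_force (N) it stops when the force on the tool has changed by that much, and returns True; else False.
- arm.move_joints(angles): joint-space move.
- ungrasp() and clamp(grip_force=None): open the fingers fully, or close them until they stop; grip_force is the grip in N (None keeps the last).
- arm.sleep(seconds).
- inverse_kinematics(position, orientation): joint angles nearest the present ones, or None.
- sense(): the state.
- imaging.camera(name): name is "scene" or "top" or "wrist"; returns a dict with "frame" (384x512x3 uint8, red, green, blue), "fx", "fy", "cx", "cy" (pixels), "k1" (the pictures are not rectified: a ray, as slopes to the right and down, at radius r is drawn at 1 + k1 r^2 times it, then the intrinsics apply), "origin" and "orientation" of the camera in the world. Camera axes: x right, y down, z forward; pixel columns grow to the right and rows downward; lengths in mm; the calibration is good to about 2 mm. A picture is of the moment at which its call begins. There is no depth.
A pose or a line that the arm cannot do raises arm.IKError and nothing moves.
- arm.finish_job(): hands the job in; it is judged then, once.
Trained networks look in a picture, given as the dict that the camera call returned (one of the last four; its "shot" number tells which), for a name from the list of things; names that differ only in an ending like _2 or _b are one class to them, and where a whole thing is asked for, a point or a joint stands for the part that bears it (a point fixed in the world has none). Each returns a list of dicts, best first, with "confidence" (0 to 1); they miss things now and then, are a little off and sometimes report something else, mostly with a low value. They report only what shows in the picture. A call takes as long as a camera call. They do not tell look-alikes from the thing itself.
- boxes_of(picture, label): "uv" ([column, row] in pixels, amid what is visible of it).
The state is a dict: "t": time; "joint_positions": joint angles; "dq": joint speeds; "tau": joint torques, N m; "position": TCP position; "ee_rot": TCP orientation; "wrist_force": force on the tool from outside, world axes, zero at the start; "ft_torque": the same for the moment, N m; "grip_width": finger opening in mm; "grip_force": force on a finger pad.
Only numpy, scipy, OpenCV 4.12 (cv2) and the standard library are available. Lean on these libraries where they do the work, as an engineer would, in place of code of your own. Each camera call takes 0.05 s, during which the arm holds its last target. There are 200 camera calls.

## Working session

There is one attempt and no reset: what is moved stays moved. The work goes in short steps, each a Python script; the robot and the scene stay as the last script left them, time stands still between calls to the robot, and variables do not carry over. Pictures are saved under pics/ and viewed, at most 10 in all, crops included, and the job is handed in when it is done.

```bash
mkdir -p pics; ls; python3 - <<'E'
from plant import *
import cv2,numpy as np
ims=[]
for n in ["scene","top"]:
    p=imaging.camera(n); ims.append(p["frame"])
    cv2.imwrite(f"pics/{n}0.png",cv2.cvtColor(p["frame"],cv2.COLOR_RGB2BGR))
    print(n,{k:np.round(v,4).tolist() for k,v in p.items() if k not in("frame",)})
    for l in ["storage_box","lid_hinge","lid_edge","clip_left_hinge","clip_left_tab","clip_right_hinge","clip_right_tab","pod_0","tumbler","kitchen_timer","espresso_cup","teaspoon"]:
        print(l,[(np.round(d["uv"]).tolist(),round(d["confidence"],2)) for d in boxes_of(p,l)])
print(sense()["t"],sense()["ee_rot"])
E
```

```text
pics
scene {'fx': 493.1461, 'fy': 493.1461, 'cx': 245.7037, 'cy': 193.8525, 'k1': -0.0853, 'origin': [-30.8657, -378.9202, 981.791], 'orientation': [-139.584, -0.8861, -43.6414], 'shot': 1}
storage_box [([254.0, 181.0], 0.81)]
lid_hinge [([264.0, 144.0], 0.86)]
lid_edge [([264.0, 146.0], 0.66)]
clip_left_hinge [([346.0, 252.0], 0.6), ([225.0, 115.0], 0.45), ([192.0, 133.0], 0.32)]
clip_left_tab [([225.0, 120.0], 0.51), ([316.0, 273.0], 0.43)]
clip_right_hinge [([271.0, 147.0], 0.51)]
clip_right_tab [([272.0, 146.0], 0.53)]
pod_0 [([275.0, 200.0], 0.67), ([256.0, 263.0], 0.63), ([250.0, 183.0], 0.55), ([166.0, 193.0], 0.52), ([254.0, 202.0], 0.51), ([166.0, 158.0], 0.42), ([231.0, 120.0], 0.17)]
tumbler [([191.0, 132.0], 0.82)]
kitchen_timer [([167.0, 161.0], 0.67)]
espresso_cup [([316.0, 272.0], 0.92), ([344.0, 250.0], 0.75), ([275.0, 202.0], 0.17)]
teaspoon [([278.0, 295.0], 0.83), ([228.0, 189.0], 0.45), ([257.0, 201.0], 0.22)]
top {'fx': 422.197, 'fy': 422.197, 'cx': 255.6579, 'cy': 192.7289, 'k1': -0.1517, 'origin': [418.0746, 159.4929, 1091.5266], 'orientation': [-173.2594, 0.9944, -91.5822], 'shot': 2}
storage_box [([246.0, 178.0], 0.8), ([277.0, 177.0], 0.75), ([238.0, 178.0], 0.3), ([212.0, 178.0], 0.24)]
lid_hinge [([245.0, 169.0], 0.67)]
lid_edge [([244.0, 163.0], 0.59)]
clip_left_hinge [([213.0, 178.0], 0.72)]
clip_left_tab [([209.0, 178.0], 0.69), ([243.0, 168.0], 0.18)]
clip_right_hinge [([276.0, 178.0], 0.71)]
clip_right_tab [([275.0, 179.0], 0.89), ([245.0, 164.0], 0.27)]
pod_0 [([311.0, 241.0], 0.84), ([256.0, 192.0], 0.73), ([190.0, 248.0], 0.57), ([221.0, 198.0], 0.49), ([208.0, 182.0], 0.32)]
tumbler [([275.0, 180.0], 0.7), ([145.0, 182.0], 0.55)]
kitchen_timer [([153.0, 220.0], 0.72), ([273.0, 178.0], 0.33)]
espresso_cup [([360.0, 170.0], 0.88), ([357.0, 212.0], 0.8)]
teaspoon [([348.0, 245.0], 0.57), ([256.0, 193.0], 0.56)]
1.3 [ 1.79994487e+02 -1.80922381e-03  1.65398732e+02]
```

View pics/scene0.png

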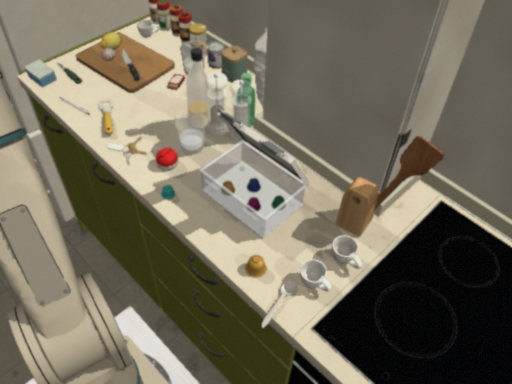

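View pics/top0.png

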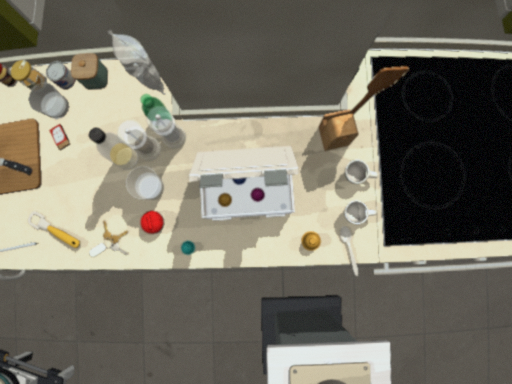

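```bash
python3 - <<'E'
import cv2
a=cv2.imread("pics/top0.png")[130:235,170:320]; b=cv2.imread("pics/scene0.png")[95:245,185:325]
cv2.imwrite("pics/c1.png",cv2.resize(a,(750,525),interpolation=cv2.INTER_CUBIC))
cv2.imwrite("pics/c2.png",cv2.resize(b,(560,600),interpolation=cv2.INTER_CUBIC))
E
```

```text
(no output)
```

View pics/c1.png

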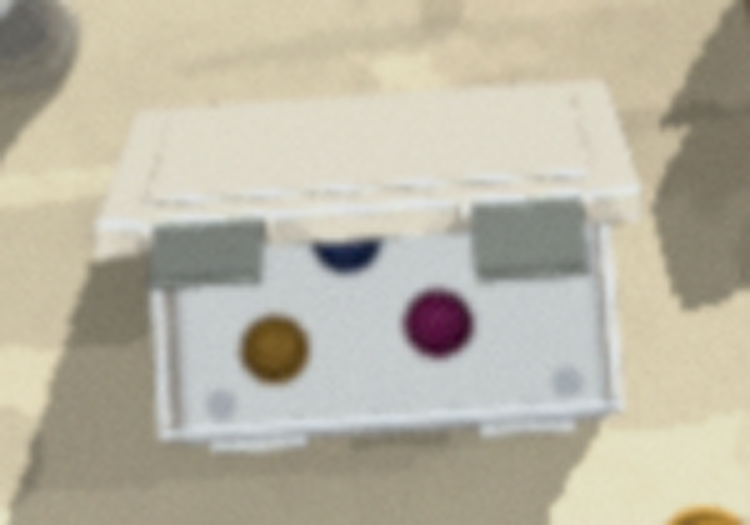

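View pics/c2.png

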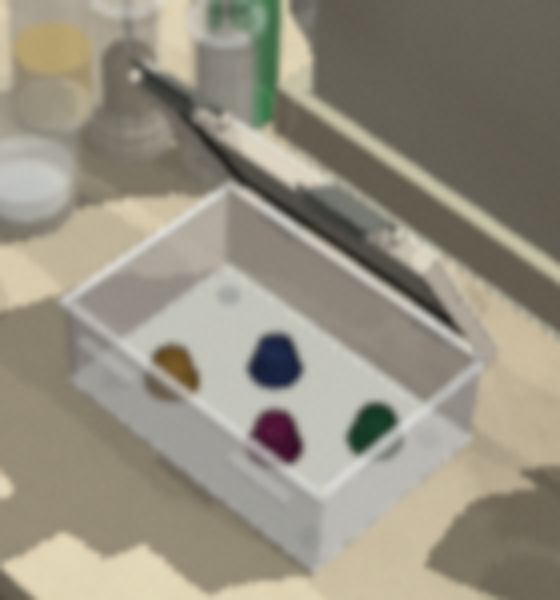

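```bash
cat > h.py <<'E'
import numpy as np
from scipy.spatial.transform import Rotation as Ro
def proj(c,P):
    R=Ro.from_euler("xyz",c["orientation"],degrees=True).as_matrix()
    q=(np.atleast_2d(P)-c["origin"])@R; s=q[:,:2]/q[:,2:]
    s=s*(1+c["k1"]*(s**2).sum(1,keepdims=True))
    return s*[c["fx"],c["fy"]]+[c["cx"],c["cy"]]
def world(p,P):  # p=x,y,yaw(rad)
    P=np.atleast_2d(P); c,s=np.cos(p[2]),np.sin(p[2])
    return np.c_[p[0]+c*P[:,0]-s*P[:,1],p[1]+s*P[:,0]+c*P[:,1],P[:,2]]
def lid(th,d,y,h):
    return [81-d*np.cos(th)+h*np.sin(th),y,82+d*np.sin(th)+h*np.cos(th)]
def clip(th,ph,y,r,o=0):  # r along clip, o outward
    return lid(th,168+r*np.sin(ph)+o*np.cos(ph),y,2-r*np.cos(ph)+o*np.sin(ph))
E
cat > fit.py <<'E'
from h import *
from scipy.optimize import least_squares
S=dict(fx=493.1461,fy=493.1461,cx=245.7037,cy=193.8525,k1=-.0853,origin=[-30.8657,-378.9202,981.791],orientation=[-139.584,-.8861,-43.6414])
T=dict(fx=422.197,fy=422.197,cx=255.6579,cy=192.7289,k1=-.1517,origin=[418.0746,159.4929,1091.5266],orientation=[-173.2594,.9944,-91.5822])
def pts(v):
    th,l,r=v[3:6]
    t=[[-75,110,80],[-75,-110,80],lid(th,0,115,5),lid(th,0,-115,5),lid(th,161,115,5),lid(th,161,-115,5)]
    t+=[clip(th,p,y,q) for p,s in((l,66),(r,-66)) for q in(0,41) for y in(s+23,s-23)]
    s=[[-75,110,80],[-75,-110,80],[75,110,80],[75,-110,80],[-75,-110,0],[-75,110,0]]
    return np.r_[proj(T,world(v,t)),proj(S,world(v,s))]
m=np.r_[np.array([[162,435],[617,408],[143,110],[603,82],[100,222],[640,188],[153,228],[265,222],[150,288],[262,280],[472,208],[582,200],[478,278],[585,270]])/5+[170,130],
 np.array([[70,300],[322,492],[230,187],[483,362],[315,570],[75,382]])/4+[185,95]]
best=min((least_squares(lambda v:(pts(v)-m).ravel(),[500,150,0,t,a,a],loss="soft_l1",f_scale=1.5) for t in(.8,1.2) for a in(.3,.8,1.3,1.8)),key=lambda r:r.cost)
np.set_printoptions(precision=2,suppress=True)
v=best.x;print(best.cost,v,np.degrees(v[2:])); print((pts(v)-m).tolist())
E
python3 fit.py
```

```text
8.31728343138413 [561.29 194.93   0.03   1.06   1.31   5.86] [  1.94  60.79  75.18 335.61]
[[0.5328327191716653, 0.15931287422134233], [0.8191127558716857, -0.12572250783574646], [-0.9347890990268297, -0.2614689835051536], [1.0002058926107225, -0.7471935629291124], [-1.0217681977245832, -0.27014073827797347], [0.8749129512772811, -0.5078088395677582], [0.49921684450885095, 0.2157731527136093], [0.1392592817751961, -0.018117454806770183], [-0.4026264199139291, -0.04098109918516002], [0.09025153510444284, 0.09485162448692108], [0.1777532561783346, 0.13231372943030806], [0.3638546617316365, 0.3384562770241928], [-0.34917825708612327, -0.09256199532555343], [-0.29016416929721345, 0.15533057196671507], [-1.687819333217476, -0.7127325658865118], [-0.45462944041827313, 0.6821552206344563], [0.36529007612227815, -1.5135039435635065], [0.9642092436675966, -1.1328420173763334], [-0.20584772807882246, 1.2450948789010567], [-1.3093266777848669, -0.3379620814018267]]
```

```bash
cat >> h.py <<'E'
BOX=[561.3,194.9,np.radians(1.94)]
def tcp(P,a):  # TCP so that the fingertip is at box-frame P, tool tilted a deg (tip towards +x)
    o=[180,a,180+np.degrees(BOX[2])]
    z=Ro.from_euler("xyz",o,degrees=True).as_matrix()[:,2]
    return (world(BOX,P)[0]-14*z).tolist(),o
E
python3 - <<'E'
from plant import *
from h import *
np.set_printoptions(precision=1,suppress=True)
clamp(10)
p=sense()["position"]
arm.move_straight([p[0],p[1],380],speed=200)
arm.goto([430,240,400],[180,0,182])
arm.goto(*tcp([60,0,320],0))
T=1.06
def go(th,off,sp):
    P,o=tcp(lid(th,150,0,5+off+8*np.sin(th)),0); return arm.move_straight(P,speed=sp,attitude=o,stop_force=25)
go(T,30,150); f0=sense()["wrist_force"]
for th in np.r_[np.arange(T-.05,0.05,-.13),0.03]:
    r=go(th,0,90); print(round(th,2),r,sense()["wrist_force"]-f0,sense()["t"])
    if r: break
P,o=tcp([-69,0,80],0)
print(arm.move_straight(P,speed=20,stop_force=12),sense()["position"],sense()["wrist_force"]-f0)
p=imaging.camera("scene");import cv2
cv2.imwrite("pics/s1.png",cv2.cvtColor(p["frame"],cv2.COLOR_RGB2BGR)[80:290,150:390].repeat(2,0).repeat(2,1))
print(sense()["t"])
E
```

```text
1.01 False [ 0.1 -0.4 -1.2] 7.5333
0.88 False [-0.3 -0.5 -0.7] 7.9083
0.75 False [-0.4 -0.3 -0.6] 8.2833
0.62 False [ 0.7 -1.4  0.7] 8.6583
0.49 False [-0.1 -0.3 -0.4] 9.0333
0.36 False [-0.1 -0.   0.1] 9.4083
0.23 False [-0.  -0.4 -0.6] 9.7833
0.1 False [-0.8 -1.   0.2] 10.1583
0.03 False [ 0.7 -0.8 -0.9] 10.4333
True [493.1 192.7 103.2] [-1.7 -0.1  7.6]
10.8167
```

View pics/s1.png

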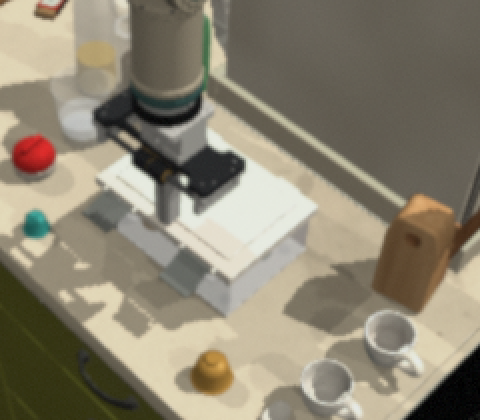

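```bash
cat > push.py <<'E'
from plant import *
from h import *
np.set_printoptions(precision=1,suppress=True)
A=25; a=np.radians(A)
def tipat(y,ph,o):
    s=np.cos(ph+a); n=np.array([-np.cos(ph),0,np.sin(ph)]); b=np.array([np.cos(a),0,np.sin(a)])
    return np.array(clip(0,ph,y,31,1.5+o))-8*np.clip(s*3,-1,1)*b   # leading corner at r=31 (smoothed changeover)
def push(y):
    ft=lambda:sense()["wrist_force"]
    P,o=tcp(tipat(y,1.5,25),A); arm.goto(P,o); f0=ft()
    for ph in [1.5,1.3,1.1,.9,.7,.5,.35,.25]:
        r=arm.move_straight(tcp(tipat(y,ph,0),A)[0],speed=70,stop_force=15)
        print(ph,r,ft()-f0)
        if r: return
    for off in (0,-2,-4):
        r=arm.move_straight(tcp(tipat(y,0.,off),A)[0],speed=15,stop_force=8)
        print(off,r,ft()-f0,sense()["position"],tcp(tipat(y,0.,0),A)[0])
        if r: break
    arm.move_straight(tcp(tipat(y,0.,30),A)[0],speed=100)
    arm.move_straight(tcp(tipat(y,0.,30)+[0,0,50],A)[0],speed=150)
    print(sense()["t"])
E
python3 - <<'E'
from push import *
p=sense()["position"]; arm.move_straight([p[0],p[1],190],speed=150)
P,o=tcp([-135,-66,130],A); arm.goto(P,o)
push(-66)
E
```

```text
Traceback (most recent call last):
plant.IKError: the arm cannot take that pose within its joint ranges
```

```bash
python3 - <<'E'
from plant import *
from h import *
for A in (25,20,15,10,5,0,-10):
    print(A,[[inverse_kinematics(*tcp([x,y,z],A)) is not None for x,z in((-135,130),(-125,100),(-115,70),(-95,50),(-95,110))] for y in(-66,66)])
print(sense()["joint_positions"],sense()["position"])
E
```

```text
25 [[False, False, False, False, False], [True, True, True, True, True]]
20 [[True, False, False, True, True], [True, True, True, True, True]]
15 [[True, True, True, True, True], [True, True, True, True, True]]
10 [[True, True, True, True, True], [True, True, True, True, True]]
5 [[True, True, True, True, True], [True, True, True, True, True]]
0 [[True, True, True, True, True], [True, True, True, True, True]]
-10 [[True, True, True, True, True], [True, True, True, True, True]]
[-34.85807831  29.1112071   15.3756653  108.4433819  -10.72780684
  43.90095588  78.38504191] [492.53192587 192.63769317 189.35954644]
```

```bash
sed -i 's/^A=25/A=13/' push.py; python3 - <<'E'
from push import *
P,o=tcp([-135,-66,130],A); arm.goto(P,o)
push(-66)
import cv2
p=imaging.camera("top"); cv2.imwrite("pics/t2.png",cv2.resize(cv2.cvtColor(p["frame"],cv2.COLOR_RGB2BGR)[130:250,170:320],None,fx=4,fy=4))
p=imaging.camera("scene"); cv2.imwrite("pics/s2.png",cv2.resize(cv2.cvtColor(p["frame"],cv2.COLOR_RGB2BGR)[95:245,175:325],None,fx=4,fy=4))
E
```

```text
Traceback (most recent call last):
  File "push.py", line 12, in push
    r=arm.move_straight(tcp(tipat(y,ph,0),A)[0],speed=70,stop_force=15)
plant.IKError: the arm cannot follow that straight line within its joint ranges
```

```bash
python3 - <<'E'
import push as q
from push import *
print(sense()["joint_positions"].round(1) if hasattr(sense()["joint_positions"],"round") else sense()["joint_positions"])
for A in (13,8,4,0):
    q.A=A;q.a=np.radians(A)
    for y in(-66,66):
        for ph,o in((1.5,25),(1.5,0),(.9,0),(0,0),(0,30)):
            j=inverse_kinematics(*tcp(q.tipat(y,ph,o),A)); print(A,y,ph,o,None if j is None else np.round(j,0))
E
```

```text
[-45.   30.6  31.9 133.8 -61.   13.7 132.2]
13 -66 1.5 25 [-45.  31.  32. 134. -61.  14. 133.]
13 -66 1.5 0 [ -9.  31. -19. 134.  75.  15.  -6.]
13 -66 0.9 0 [ 16.  46. -61. 135.  88.  45. -19.]
13 -66 0 0 [ 17.  49. -61. 132.  88.  47. -16.]
13 -66 0 30 [ 15.  48. -61. 136.  91.  47. -23.]
13 66 1.5 25 [-69.  38.  45. 126. -56.  23. 111.]
13 66 1.5 0 [-64.  38.  38. 127. -59.  18. 113.]
13 66 0.9 0 [-33.  35.  -8. 127.  60.  15.  -6.]
13 66 0 0 [-32.  37.  -8. 125.  60.  15.  -4.]
13 66 0 30 [-34.  36.  -8. 129.  70.  14. -16.]
8 -66 1.5 25 [-49.  34.  41. 130. -54.  25. 127.]
8 -66 1.5 0 [-44.  35.  34. 130. -58.  20. 131.]
8 -66 0.9 0 [-39.  36.  27. 132. -61.  15. 132.]
8 -66 0 0 [-37.  38.  25. 129. -60.  15. 132.]
8 -66 0 30 [ -8.  36. -19. 132.  66.  15.   4.]
8 66 1.5 25 [-68.  40.  49. 122. -53.  32. 109.]
8 66 1.5 0 [-65.  41.  44. 123. -56.  29. 112.]
8 66 0.9 0 [-63.  42.  40. 124. -59.  25. 114.]
8 66 0 0 [-60.  44.  39. 121. -59.  26. 115.]
8 66 0 30 [-60.  42.  35. 125. -59.  22. 114.]
4 -66 1.5 25 [-51.  37.  46. 126. -51.  33. 125.]
4 -66 1.5 0 [-47.  38.  40. 127. -
[... 177 characters left out ...]
 41.  50. 119. -50.  39. 108.]
4 66 1.5 0 [-65.  43.  47. 120. -53.  36. 111.]
4 66 0.9 0 [-63.  44.  44. 121. -56.  33. 112.]
4 66 0 0 [-60.  46.  43. 118. -56.  34. 113.]
4 66 0 30 [-62.  44.  41. 122. -57.  31. 114.]
0 -66 1.5 25 [-51.  39.  49. 123. -48.  40. 123.]
0 -66 1.5 0 [-48.  41.  45. 124. -51.  36. 125.]
0 -66 0.9 0 [-46.  42.  41. 124. -53.  34. 127.]
0 -66 0 0 [-44.  44.  40. 121. -53.  34. 127.]
0 -66 0 30 [-44.  42.  38. 126. -54.  31. 128.]
0 66 1.5 25 [-65.  43.  51. 116. -48.  45. 107.]
0 66 1.5 0 [-63.  45.  49. 117. -51.  43. 110.]
0 66 0.9 0 [-62.  46.  46. 117. -53.  41. 111.]
0 66 0 0 [-60.  48.  45. 114. -54.  41. 112.]
0 66 0 30 [-62.  47.  44. 118. -55.  38. 112.]
```

```bash
sed -i 's/^A=13/A=4/; s/y,31,1.5/y,34,1.5/' push.py; python3 - <<'E'
from push import *
P,o=tcp([-135,-66,130],A); arm.goto(P,o)
push(-66)
import cv2
p=imaging.camera("top"); cv2.imwrite("pics/t2.png",cv2.resize(cv2.cvtColor(p["frame"],cv2.COLOR_RGB2BGR)[130:250,170:320],None,fx=4,fy=4))
p=imaging.camera("scene"); cv2.imwrite("pics/s2.png",cv2.resize(cv2.cvtColor(p["frame"],cv2.COLOR_RGB2BGR)[95:245,175:325],None,fx=4,fy=4))
E
```

```text
1.5 False [ 1.1 -0.9 -0.8]
1.3 False [ 0.2 -1.1  0.3]
1.1 False [ 0.7 -0.9  0.3]
0.9 False [-0.2 -0.5 -0.6]
0.7 False [-0.1 -1.1 -0.5]
0.5 False [ 0.1 -0.3 -1.2]
0.35 False [ 0.5 -0.9 -0. ]
0.25 False [-0.6  0.7 -1.3]
0 True [-0.8 -0.3  0.2] [463.9 125.7  62.9] [466.1330494687234, 125.63862217329205, 63.407844913684535]
17.0667
```

View pics/s2.png

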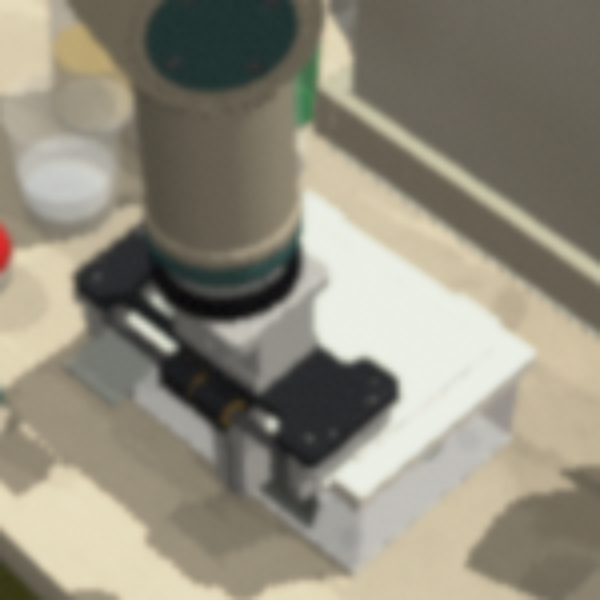

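```bash
cat >> push.py <<'E'
def probe(y):
    P,o=tcp(tipat(y,0.,15),A); arm.goto(P,o); f0=sense()["wrist_force"]
    r=arm.move_straight(tcp(tipat(y,0.,-4),A)[0],speed=12,stop_force=6)
    T=np.array(tcp(tipat(y,0.,0),A)[0]); print("probe",y,r,sense()["position"]-T,sense()["wrist_force"]-f0)
    arm.sleep(.2); print(sense()["position"]-T,sense()["wrist_force"]-f0)
    arm.move_straight(tcp(tipat(y,0.,30),A)[0],speed=100); 
E
python3 - <<'E'
from push import *
probe(-66)
arm.move_straight(tcp(tipat(-66,0.,40)+[0,0,75],A)[0],speed=200)
P,o=tcp([-135,66,125],A); arm.move_straight(P,speed=200)
push(66); probe(66)
arm.move_straight(tcp(tipat(66,0.,40)+[0,0,75],A)[0],speed=200)
print(sense()["t"])
E
```

```text
probe -66 True [-2.3 -0.  -0.8] [-1.   1.5  1.5]
[-2.6 -0.  -1. ] [0.1 0.8 0.8]
1.5 False [ 0.7  0.  -0.7]
1.3 False [0.5 0.5 0.5]
1.1 False [ 0.2  0.6 -0.5]
0.9 False [0.4 0.7 0.2]
0.7 False [0.5 0.6 0.4]
0.5 False [ 0.1 -0.  -0.6]
0.35 False [-0.5 -0.1  0.6]
0.25 False [0.1 0.5 0.1]
0 True [-0.4  0.4  1.5] [459.1 257.6  62.9] [461.6644642753984, 257.5629631660368, 63.407844913684535]
24.625
probe 66 True [-2.7 -0.1 -0.9] [0.6 0.  1.6]
[-3.  -0.1 -1.1] [ 1.4 -0.9  1.5]
27.2583
```

```bash
python3 - <<'E'
from push import *
import cv2
arm.goto([400,195,300],[180,0,182])
p=imaging.camera("wrist"); w=cv2.cvtColor(p["frame"],cv2.COLOR_RGB2BGR)
arm.goto([400,480,330],[180,0,182])
p=imaging.camera("scene"); s=cv2.resize(cv2.cvtColor(p["frame"],cv2.COLOR_RGB2BGR)[105:255,185:335],None,fx=2.56,fy=2.56,interpolation=cv2.INTER_CUBIC)
p=imaging.camera("top"); t=cv2.resize(cv2.cvtColor(p["frame"],cv2.COLOR_RGB2BGR)[130:240,180:320],(488,384),interpolation=cv2.INTER_CUBIC)
cv2.imwrite("pics/m3.png",np.hstack([s,cv2.resize(w,(416,384))])); cv2.imwrite("pics/t3.png",t); print(sense()["t"])
E
```

```text
29.25
```

View pics/m3.png

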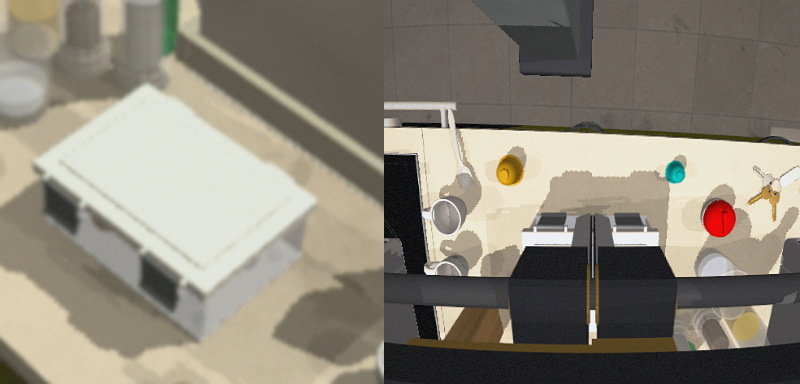

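View pics/t3.png

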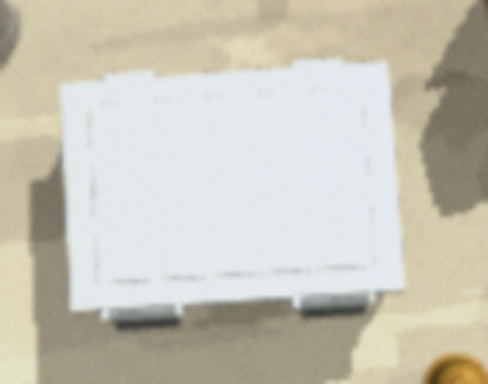

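```bash
python3 - <<'E'
from h import *
T=dict(fx=422.197,fy=422.197,cx=255.6579,cy=192.7289,k1=-.1517,origin=[418.0746,159.4929,1091.5266],orientation=[-173.2594,.9944,-91.5822])
for y in(66,-66):
    for n,P in [("edge",lid(0,161,y,5))]+[(f"ph{ph} r{r} o{o}",clip(0,ph,y,r,o)) for ph in(0,.1,.2) for r,o in((0,1.5),(33,1.5),(40,5))]:
        print(y,n,proj(T,world(BOX,P)).round(1)[0] if 'BOX' in globals() else 0)
E
```

```text
66 edge [220.9 218. ]
66 ph0 r0 o1.5 [221.3 221.6]
66 ph0 r33 o1.5 [222.6 222.2]
66 ph0 r40 o5 [222.9 223.8]
66 ph0.1 r0 o1.5 [221.2 221.6]
66 ph0.1 r33 o1.5 [222.6 223.6]
66 ph0.1 r40 o5 [223.  225.4]
66 ph0.2 r0 o1.5 [221.2 221.6]
66 ph0.2 r33 o1.5 [222.7 224.9]
66 ph0.2 r40 o5 [223.  226.9]
-66 edge [276.2 214.5]
-66 ph0 r0 o1.5 [276.4 218.1]
-66 ph0 r33 o1.5 [276.  218.9]
-66 ph0 r40 o5 [276.  220.5]
-66 ph0.1 r0 o1.5 [276.4 218.1]
-66 ph0.1 r33 o1.5 [276.  220.2]
-66 ph0.1 r40 o5 [276.1 222.1]
-66 ph0.2 r0 o1.5 [276.4 218.1]
-66 ph0.2 r33 o1.5 [276.1 221.5]
-66 ph0.2 r40 o5 [276.2 223.6]
```

```bash
python3 - <<'E'
import cv2,numpy as np
from plant import *
fs=[imaging.camera("top")["frame"].astype(float).mean(2) for _ in range(10)]
f=np.mean(fs,0); print(sense()["t"])
for c in (222,277,250): print(c,list(zip(range(208,232),f[208:232,c-3:c+4].mean(1).round().astype(int).tolist())))
E
```

```text
29.75
222 [(208, 232), (209, 228), (210, 220), (211, 226), (212, 231), (213, 232), (214, 232), (215, 232), (216, 226), (217, 197), (218, 171), (219, 149), (220, 129), (221, 95), (222, 66), (223, 74), (224, 108), (225, 129), (226, 137), (227, 138), (228, 138), (229, 141), (230, 145), (231, 147)]
277 [(208, 231), (209, 232), (210, 232), (211, 232), (212, 231), (213, 220), (214, 176), (215, 148), (216, 136), (217, 112), (218, 77), (219, 68), (220, 99), (221, 131), (222, 145), (223, 147), (224, 147), (225, 147), (226, 147), (227, 147), (228, 147), (229, 147), (230, 149), (231, 150)]
250 [(208, 213), (209, 223), (210, 231), (211, 232), (212, 232), (213, 232), (214, 229), (215, 206), (216, 152), (217, 118), (218, 114), (219, 114), (220, 114), (221, 114), (222, 119), (223, 128), (224, 133), (225, 135), (226, 139), (227, 144), (228, 146), (229, 147), (230, 147), (231, 148)]
```

```bash
python3 -c "
from plant import arm
print(arm.finish_job())"
```

```text
the job is handed in; nothing more can be done
None
```

I pushed the lid down first and then pushed in the right and left clips, and handed the job in at about 30 s. In the final pictures the lid looks shut, both clips sit where fully home would put them, and the box has not visibly moved. I had no direct reading of the lid or clip angles.

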